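# Slide the solder pallet home into its rail notch and clip it

## Task

Push the solder pallet (the grey plate carrying the circuit board) along its two rails with a fingertip until it drops flat into the locating notch, then push the steel swivel clip round across the pallet's edge, to its stop, so that it cannot jump out. Only push: do not pick up or lift the pallet, and leave the spool, the bottle and the screwdriver where they are.

Things in the scene. Friction and masses are not known exactly. Their poses are not given: they have to be found in the camera images.
- slide: Slide line, fixed to the bench: two parallel aluminium rails 520 mm long, 135 mm over their outer faces, on cross feet 10 mm high; open between the rails. Origin on the bench top, midway between the rails; x along the rails the way the pallet is to be slid, y to the left of that, z up. Rails run from x = -270 to +250 mm. The swivel clip stands on the -y side
- ledges (a point): Start of the rails, at the height of their ledges: on the slide at x = -270, y = 0, 40 mm above the bench. The pallet slides on the ledges, one per rail, |y| = 46.5 to 61.5 mm. Outside each is a guide wall 6 mm thick, its top 12 mm above the ledge; on the clip's side it is cut down to 3 mm above the ledge from x = 35 to 115 mm. Same axes as the slide
- notch (a point): Centre of the locating notch's floor: on the slide at x = 100, y = 0, 34 mm above the bench, same axes. The notch is milled 6 mm deep into both ledges from x = 18 to 182 mm, with square ends; the far end stops the pallet. The seated pallet's origin lies here, within 2 mm along and 1.5 mm across the rails
- pallet: Solder pallet, loose on the ledges short of the notch: grey plate 160 mm (x, along the rails to the notch) by 120 mm (y), 8 mm thick, 0.35 to 0.7 kg; an aluminium bar 12 mm wide, 10 mm high on top at each end; green circuit board in the middle, parts to 28 mm above the underside, tall ones on the +y half. Origin: centre of the underside. Side play 1.5 mm each way. Sliding it takes 1 to 6 N
- pallet_tail (a point): Middle of the pallet's trailing end face, upright, 120 mm wide, 18 mm high: 80 mm behind the pallet's origin, 9 mm above its underside. As the pallet is pushed its nose tips down into the notch once its middle has passed the notch's near edge, this tail then standing up to 6 mm higher; it drops flat when the tail has passed that edge
- clip_pivot (a point): Pivot of the swivel clip, fixed to the slide at x = 100, y = -88 mm, beside the middle of the notch, at the height of the blade's underside, 45 mm above the bench. Same axes as the slide
- clip (a joint): Angle of the swivel clip, rad, about its upright pivot. 0: blade lies along the rail, outside it, pointing from the pivot to the slide's -x. It grows as the blade swings in over the rail (clockwise from above) to its stop at 1.57, where the blade points to the slide's +y, straight across the pallet's edge. Negative: swung outwards, to -0.6. It stays where it is left
- clip_end (a point): Free end of the clip's steel blade, top side, 55 mm from the pivot, 49 mm above the bench. The blade is 16 mm wide, 4 mm thick; it passes 3 mm above a seated pallet and would strike one still on the high ledges
- clip_tab (a point): Middle of the outer face of the clip's finger tab: the blade's outer long edge (away from the rails when open, 8 mm from the blade's middle line) is turned up 18 mm as a tab 3 mm thick, 18 to 55 mm from the pivot, top 67 mm above the bench. This point: 42 mm from the pivot, 58 mm above the bench. Pushing this face closes the clip; it takes about 1.2 N
- spool: Bystander: a loose spool of solder wire standing on the bench beyond the rails, 60 mm diameter, 52 mm high; origin at the centre of its underside
- flux: Bystander: a loose amber bottle standing on the bench, 38 mm diameter, 85 mm high; origin at the centre of its underside
- driver: Bystander: a loose screwdriver with a red handle lying on the bench, about 200 mm long, handle 26 mm thick; origin below its middle, x from handle to tip
Mind the look-alikes: they are no part of the job. What is shaped like the pallet but turquoise is not meant.

How it is judged:
By the outcome, as a careful person would: the job done as asked, in the order asked, and still so for the second after the job is handed in, with the robot touching nothing.
It also fails if it takes over 56 s, if anything falls off the work surface, if the arm or the gripper's body presses on something with over 40 N, if the wrist force passes 120 N, or if a joint passes its speed limit or range.

## Robot

A 6-joint arm with a two-finger parallel gripper is mounted at the origin on the work surface. World frame = base frame: x ahead of the robot, y to its left, z up, the work surface at z = 0. Lengths are in m, angles in rad, forces in N, time in s.
With the tool pointing down it reaches from about 0.375 to 0.9 m from the base axis. Payload 3.1 kg.
Tool frame: the origin (TCP) lies midway between the tips of the shut fingers; the grasp point (between the pads) lies 19 mm behind it; z points along the fingers, y is the line along which they close (so a half turn about z gives the same grasp; the last joint's range is limited). The gripper opens to 85 mm and grips with 20 to 120 N. Pads are 22 mm wide; open, the fingers measure 114 mm over their backs; the gripper's body (76 mm by 85 mm) begins 54 mm behind the grasp point. The pads swing forward as they close: fully open they stand 13 mm farther back than shut.
Start: joints at [1.121, 0.527, 1.433, -0, 1.181, -0.178], TCP at [0.167, 0.602, 0.201] pointing down, gripper open.
Joint ranges: [-3.08, 3.08], [-0.75, 2.2], [0.22, 2.44], [-1.43, 4.57], [0, 2.65], [-2.85, 2.85]. Speed limits (rad/s): [2.79, 2.79, 3.14, 3.14, 3.14, 3.14].

## Interface

Orientations are given as a rotation vector (axis times angle).
In Python, from bench import get_obs, snapshot, camera_model, hand_in, find_in gives the robot as it stands. The module is installed in compiled form; this text tells all that it offers.
- The arm moves only by the tool apply_moves, never from a script. Its argument "increments" is a list of rows, each an object with "travel": the shift along the tool's x, y, z in parts of the range, where 1.0 means 200 mm, a list of three; "twist": the turn about the tool's z in a scale on which 1.0 is 2 rad. A call has exactly 5 rows; each row is the pose to reach, as a shift and turn from the pose commanded when the call began, along the tool's axes at that moment; what a row does not reach only later rows make up. A row lasts 1/12 s, in which the tool goes at most 41.7 mm and 7.16 degrees, less where a joint would pass 70% of its speed; a pose out of reach is approached as far as the arm can. No shift or turn number may pass 1 either way. A call with a gripper value outside its range is refused whole. "fingers" is the opening, from 0 (shut) to 1 (fully open), set as the call begins (left out, the last holds). The fingers move at their own pace and stop on an object; "newtons" is the grip in N (left out, the last holds). Time passes only in rows, so rows that repeat a pose let the fingers close, or fill a call up. It gives the time, the measured TCP pose, the force, the opening and the grip force at its end, in the units of the state.
- get_obs(): the state, without advancing time (a new reading comes with each control period).
- snapshot(name): name is "scene" or "side" or "wrist"; returns (picture, depth): 384x512x3 uint8, red, green, blue; 384x512 float32, m along the optical axis (not along the pixel's ray), 0 where there is no reading.
- camera_model(name): a dict with "camera_matrix" (3x3 intrinsics, pixels), "D" ([k1, k2, p1, p2, k3] as OpenCV has them; the pictures are not rectified), "world_from_camera" (4x4, takes a point from camera to world coordinates). Camera axes: x right, y down, z forward; pixel columns grow to the right and rows downward; lengths in m; the calibration is good to about 2 mm. A picture is of the moment at which its call begins: read the wrist's pose just before it. camera_model takes no time and is no camera call; for the wrist camera it gives the pose at the moment of the call.
- hand_in(): hands the job in; it is judged then, once.
Trained networks look in the newest picture that a camera, given by its name, has taken for a name from the list of things; names that differ only in an ending like _2 or _b are one class to them, and where a whole thing is asked for, a point or a joint stands for the part that bears it (a point fixed in the world has none). Each returns a list of dicts, best first, with "score" (0 to 1); they miss things now and then, are a little off and sometimes report something else, mostly with a low value. They report only what shows in the picture. A call takes as long as a camera call. They do not tell look-alikes from the thing itself.
- find_in(camera, target): "centre" ([x, y, z] in m, in the coordinates of the camera as it stood for that picture, good to about 4 mm: the middle of the surface that is visible of it).
The state is a dict: "time_s": time; "joints": joint angles; "joint_velocities": joint speeds; "joint_torque": joint torques, N m; "position": TCP position; "orientation": TCP orientation; "force": force on the tool from outside, world axes, zero at the start; "ft_torque": the same for the moment, N m; "width": finger opening in m; "gripper_force": force on a finger pad.
Only numpy, scipy, OpenCV 4.12 (cv2) and the standard library are available. Lean on these libraries where they do the work, as an engineer would, in place of code of your own. Each camera call takes 0.05 s, during which the arm holds its last target. There are 200 camera calls.

## Working session

There is one attempt and no reset: what is moved stays moved. The work goes in short steps, Python scripts to look and compute and a tool call to move; the robot and the scene stay as the last step left them, time stands still between calls to the robot, and variables do not carry over. Pictures are saved under pics/ and viewed, at most 10 in all, crops included, and the job is handed in when it is done.

Besides the shell and the picture viewer there is one more tool, called after "Request:" in YAML: its name, and indented under it one key for each argument. apply_moves: Moves the arm, as the interface text tells. Its arguments: {"type":"object","properties":{"increments":{"type":"array","items":{"type":"object","properties":{"travel":{"type":"array","items":{"type":"number"}},"twist":{"type":"number"}}}},"fingers":{"type":"number"},"newtons":{"type":"number"}},"required":["increments"]}

```bash
mkdir -p pics; cat > h.py <<'E'
import numpy as np, cv2
from bench import *
def w(cam,p):
    T=camera_model(cam)["world_from_camera"]; T=np.array(T); return T[:3,:3]@np.array(p)+T[:3,3]
E
python3 - <<'E'
from h import *
o=get_obs(); print(o["time_s"],o["position"],o["orientation"],o["force"])
ims=[]
for c in("scene","side"):
    p,d=snapshot(c); np.savez(c,p=p,d=d); cv2.imwrite(f"pics/{c}0.png",p[:,:,::-1])
    for t in("slide","pallet","clip","spool","flux","driver"):
        for r in find_in(c,t)[:3]: print(c,t,round(r["score"],2),w(c,r["centre"]).round(4))
E
```

```text
0.0 [0.16681141 0.60149415 0.20002986] [-0.42396121 -3.11218036  0.00333004] [ 1.34221431 -0.14500212 -0.08255904]
scene slide 0.57 [0.5368 0.0296 0.0385]
scene pallet 0.91 [0.7824 0.1514 0.0106]
scene pallet 0.82 [ 0.5192 -0.14    0.0505]
scene clip 0.59 [0.5846 0.1122 0.0547]
scene spool 0.63 [ 0.6535 -0.0229  0.0495]
scene spool 0.28 [0.531  0.0343 0.0337]
scene flux 0.68 [0.6254 0.2563 0.0437]
scene driver 0.79 [ 0.7868 -0.0418  0.0246]
side slide 0.92 [0.4672 0.022  0.0351]
side slide 0.53 [0.6128 0.2507 0.0451]
side pallet 0.83 [0.759  0.1483 0.0079]
side pallet 0.56 [ 0.5101 -0.1441  0.0489]
side clip 0.7 [0.5795 0.111  0.0476]
side clip 0.31 [0.4715 0.0171 0.0324]
side spool 0.76 [ 0.633  -0.0326  0.0532]
side flux 0.87 [0.6108 0.2511 0.0466]
side driver 0.62 [ 0.7621 -0.0443  0.0194]
```

View pics/scene0.png

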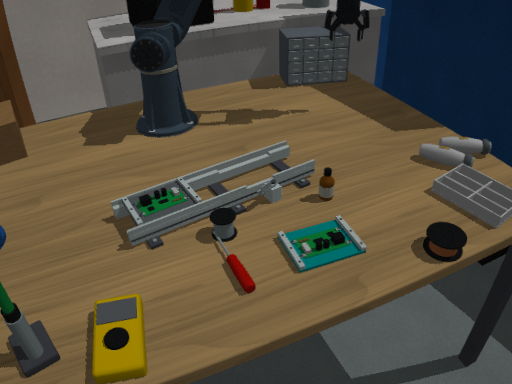

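View pics/side0.png

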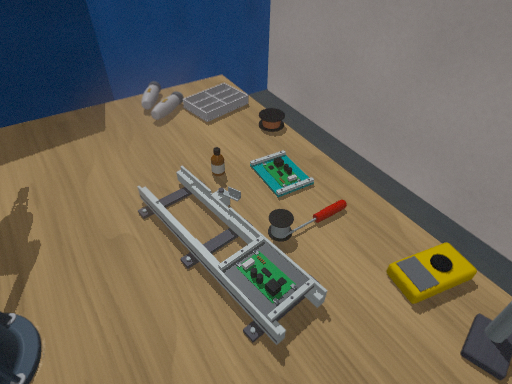

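The grey pallet lies at the rails' near-right end (scene ≈ (160,202), side ≈ (265,280)). The turquoise look-alike is at scene (320,242). The clip post is at scene (270,192) and side (225,195). Next I'll fit the slide, pallet and clip from depth.

```bash
cat >> h.py <<'E'
def cloud(cam,p=None,d=None):
    if d is None: p,d=snapshot(cam)
    m=camera_model(cam); K=np.array(m["camera_matrix"]);D=np.array(m["D"],float);T=np.array(m["world_from_camera"])
    v,u=np.nonzero(d>0); n=cv2.undistortPoints(np.stack([u,v],1).astype(np.float64)[:,None],K,D)[:,0]
    z=d[v,u]; P=np.c_[n*z[:,None],z]@T[:3,:3].T+T[:3,3]; return P,p[v,u]
E
cat > fit.py <<'E'
from h import *
from scipy.optimize import least_squares
for c in("scene","side"):
    f=np.load(c+".npz"); P,C=cloud(c,f["p"],f["d"])
    tb=P[(abs(P[:,2])<.012)&(P[:,0]>.3)&(P[:,0]<.9)&(abs(P[:,1])<.3)]; print(c,"table z",np.median(tb[:,2]))
    a0=np.arctan2(.2507+.14,.58-.515) if 0 else 1.4
    best=None
    W=P[(P[:,2]>.047)&(P[:,2]<.056)&(P[:,0]>.3)&(P[:,0]<.75)&(P[:,1]>-.35)&(P[:,1]<.35)]
    def loc(q,X): 
        ca,sa=np.cos(q[2]),np.sin(q[2]); dx=X[:,0]-q[0];dy=X[:,1]-q[1]; return np.c_[ca*dx+sa*dy,-sa*dx+ca*dy]
    def res(s,W):
        l=loc([.5,s[0],s[1]] if 0 else [s[0],0.02,s[1]],W); return abs(abs(l[:,1])-.0645)
    for x in np.arange(.42,.6,.02):
        for a in np.arange(.8,2.0,.1):
            r=least_squares(res,[x,a],args=(W,),loss="cauchy",f_scale=.003)
            if best is None or r.cost<best.cost: best=r
    q=[best.x[0],.02,best.x[1]]; l=loc(q,W); ok=abs(abs(l[:,1])-.0645)<.005
    for s in(1,-1):
        k=ok&(np.sign(l[:,1])==s); print("side",s,k.sum(),np.percentile(l[k,0],[0,.5,1,2,98,99,99.5,100]).round(4), np.median(l[k,1]).round(4),np.median(W[k,2]).round(4))
    k=ok
    print(c,q)
    np.savez("fit_"+c,q=q,P=P,C=C)
E
python3 fit.py
```

```text
scene table z 5.168992238435699e-05
side 1 471 [-0.2616 -0.259  -0.2573 -0.2525  0.2389  0.2446  0.2492  0.2513] 0.0641 0.0509
side -1 507 [-0.2614 -0.2601 -0.2586 -0.2554  0.2451  0.2508  0.2543  0.2568] -0.0646 0.0509
scene [np.float64(0.4928094270194032), 0.02, np.float64(1.7213612608290618)]
side table z -0.0004882992793835417
side 1 714 [-0.2629 -0.2619 -0.261  -0.2573  0.2369  0.2468  0.2499  0.2575] 0.0646 0.0511
side -1 531 [-0.2629 -0.2618 -0.2607 -0.2583  0.2443  0.2485  0.2523  0.2549] -0.0637 0.0509
side [np.float64(0.49141894826366994), 0.02, np.float64(1.7234695304076735)]
```

```bash
cat > f2.py <<'E'
from h import *
q=np.array([.4921,.02,1.7224]); ca,sa=np.cos(q[2]),np.sin(q[2]); q[:2]+=.0055*np.array([ca,sa]); print(q)
for c in("scene","side"):
    f=np.load("fit_"+c+".npz"); P=f["P"]; dx=P[:,0]-q[0];dy=P[:,1]-q[1]; l=np.c_[ca*dx+sa*dy,-sa*dx+ca*dy,P[:,2]]*1000
    pal=l[(abs(l[:,1])<58)&(l[:,0]<0)&(l[:,0]>-290)&(l[:,2]>54)&(l[:,2]<62)]
    h,e=np.histogram(pal[:,0],np.arange(-290,0,4)); print(c,[(int(a),int(n)) for a,n in zip(e,h) if n])
    cl=l[(l[:,1]<-72)&(l[:,1]>-160)&(l[:,0]>20)&(l[:,0]<160)&(l[:,2]>44)&(l[:,2]<75)]
    print(len(cl)); 
    for lo,hi in((44,52),(52,61),(61,75)):
        k=cl[(cl[:,2]>=lo)&(cl[:,2]<hi)]; print(lo,len(k),k.min(0).round(),k.max(0).round(),np.median(k,0).round(1)) if len(k) else 0
    for n in("spool","flux","driver"):pass
E
python3 f2.py
```

```text
[0.49126937 0.02543692 1.7224    ]
scene [(-246, 6), (-242, 54), (-238, 52), (-234, 44), (-230, 3), (-226, 1), (-210, 11), (-206, 3), (-202, 5), (-198, 4), (-194, 4), (-190, 3), (-186, 2), (-174, 1), (-170, 8), (-166, 4), (-162, 5), (-154, 5), (-150, 4), (-146, 4), (-142, 2), (-130, 3), (-126, 16), (-122, 11), (-118, 11), (-98, 9), (-94, 56), (-90, 50), (-86, 34), (-82, 7)]
140
44 58 [  48. -111.   44.] [111. -84.  52.] [ 72.8 -99.9  48.4]
52 49 [  51. -111.   52.] [108. -79.  61.] [  76.8 -102.9   54.9]
61 33 [  52. -111.   61.] [ 88. -99.  70.] [  69.8 -105.5   65.4]
side [(-246, 28), (-242, 126), (-238, 114), (-234, 98), (-230, 2), (-226, 2), (-222, 1), (-210, 21), (-206, 3), (-202, 4), (-198, 3), (-194, 2), (-190, 4), (-174, 6), (-170, 6), (-166, 3), (-162, 2), (-154, 9), (-150, 6), (-146, 2), (-130, 11), (-126, 26), (-122, 20), (-118, 16), (-98, 41), (-94, 89), (-90, 87), (-86, 56), (-82, 2)]
202
44 122 [  47. -110.   44.] [108. -78.  52.] [ 73.  -94.8  48.1]
52 48 [  50. -111.   52.] [107. -81.  60.] [  77.3 -100.7   54.8]
61 32 [  51. -111.   61.] [ 84. -98.  67.] [  66.  -105.    64.7]
```

```bash
python3 - <<'E'
import numpy as np,cv2
a=cv2.imread("pics/scene0.png")[140:260,100:340]; b=cv2.imread("pics/side0.png")[160:350,130:370]
a=cv2.resize(a,None,fx=2.5,fy=2.5,interpolation=2)[:300,:600];b=cv2.resize(b,None,fx=2.5,fy=2.5,interpolation=2)[:298,:600]
b2=cv2.imread("pics/side0.png")[165:315,130:330]; b2=cv2.resize(b2,(400,300),interpolation=2)
im=np.zeros((600,600,3),np.uint8); im[:300]=a; im[300:,:400]=b2; cv2.imwrite("pics/crop0.png",im)
E
```

```text
(no output)
```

View pics/crop0.png

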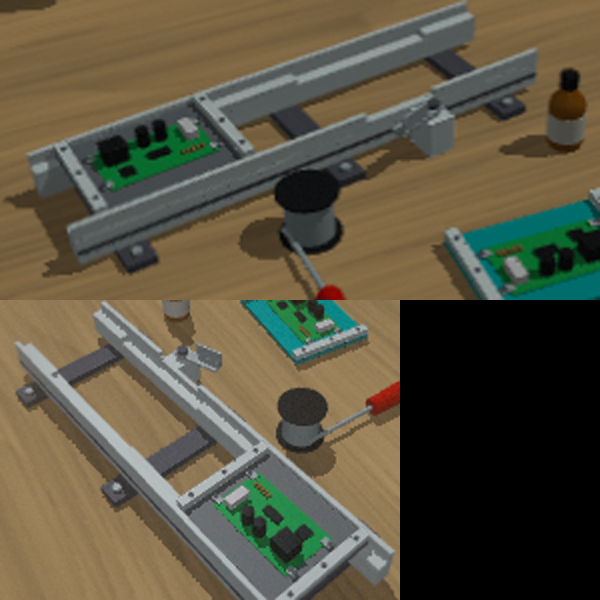

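The crop confirms it: the pallet is flat on the ledges with its tail at slide x≈-245 mm. The clip is swung slightly outward (≈-0.2 rad), with the tab beside the wall cut-out. Next is a helper that turns targets into tool-axis increments.

```bash
cat >> h.py <<'E'
from scipy.spatial.transform import Rotation as Rn
Q=np.array([.4913,.0254,1.7224])
def S(x,y,z):  # slide mm -> world m
    c,s=np.cos(Q[2]),np.sin(Q[2]); return np.array([Q[0]+(c*x-s*y)/1e3,Q[1]+(s*x+c*y)/1e3,z/1e3])
def L(p):
    c,s=np.cos(Q[2]),np.sin(Q[2]); d=np.array(p[:2])-Q[:2]; return np.array([c*d[0]+s*d[1],-s*d[0]+c*d[1],p[2]])*1e3
def go(t,yaw=None,p=None):
    o=get_obs(); R=Rn.from_rotvec(o["orientation"]).as_matrix(); p=o["position"] if p is None else p
    y=np.arctan2(R[1,1],R[0,1]); print("at",L(p).round(1),"F",np.round(o["force"],1),"t",o["time_s"],"travel",(R.T@(t-p)*1e3).round(1),"twist",0 if yaw is None else np.degrees(y-yaw).round(2), "tilt",R[2,2].round(5))
E
python3 - <<'E'
from h import *
go(np.array([.42,.2,.2]),Q[2])
go(S(-300,0,120),Q[2],np.array([.42,.2,.2])); print(S(-300,0,120))
E
```

```text
at [619.1 233.3 201. ] F [-0.6 -0.5  0.1] t 0.7 travel [-351.2 -319.9    1. ] twist -24.2 tilt -1.0
at [183.4  44.1 200. ] F [-0.6 -0.5  0.1] t 0.7 travel [-238.4 -422.8   80. ] twist -24.2 tilt -1.0
[ 0.53660708 -0.27115905  0.12      ]
```

Units first: shifts go in shares of 200 mm and turns go in shares of 2 rad. So -148 mm / 200 = -0.74, -135 mm / 200 = -0.675, -24.2 degrees / 114.5916 = -0.2112.

Request:
apply_moves:
  increments:
    - {"travel": [-0.15, -0.135, 0], "twist": -0.0524}
    - {"travel": [-0.3, -0.27, 0], "twist": -0.1047}
    - {"travel": [-0.44, -0.4, 0], "twist": -0.1571}
    - {"travel": [-0.59, -0.54, 0], "twist": -0.2112}
    - {"travel": [-0.74, -0.675, 0], "twist": -0.2112}
  fingers: 0
  newtons: 30

```text
time_s: 1.12
position: [0.2741, 0.431, 0.2011]
orientation: [-0.245, 3.132, 0.0]
force: [1.0, -0.5, 0.8]
width: 0.0256
gripper_force: 0.0
```

```bash
python3 -c "
from h import *
go(np.array([.42,.2,.2]),Q[2]);go(S(-300,0,120),Q[2])"
```

```text
at [433.8 153.5 201.1] F [ 1.  -0.5  0.8] t 1.1167 travel [-108.2 -250.9    1.2] twist 0.27 tilt -1.0
at [433.8 153.5 201.1] F [ 1.  -0.5  0.8] t 1.1167 travel [-150.  -734.5   81.2] twist 0.27 tilt -1.0
```

To row units: -185 mm / 200 = -0.925, -148 mm / 200 = -0.74, 0.3 degrees / 114.5916 = 0.0026.

Request:
apply_moves:
  increments:
    - {"travel": [-0.09, -0.185, 0], "twist": 0.0026}
    - {"travel": [-0.18, -0.37, 0], "twist": 0.0026}
    - {"travel": [-0.27, -0.555, 0], "twist": 0.0026}
    - {"travel": [-0.36, -0.74, 0], "twist": 0.0026}
    - {"travel": [-0.45, -0.925, 0], "twist": 0.0026}

```text
time_s: 1.53
position: [0.3915, 0.2616, 0.2014]
orientation: [-0.23, 3.132, 0.001]
force: [0.5, -1.0, -0.0]
width: 0.0002
gripper_force: 0.0
```

To row units: -200 mm / 200 = -1, -160 mm / 200 = -0.8.

Request:
apply_moves:
  increments:
    - {"travel": [-0.05, -0.2, 0], "twist": 0}
    - {"travel": [-0.1, -0.4, 0], "twist": 0}
    - {"travel": [-0.15, -0.6, 0], "twist": 0}
    - {"travel": [-0.2, -0.8, 0], "twist": 0}
    - {"travel": [-0.25, -1, 0], "twist": 0}

```text
time_s: 1.95
position: [0.4698, 0.0706, 0.2013]
orientation: [-0.229, 3.132, -0.0]
force: [1.1, 0.7, 0.6]
width: -0.0001
gripper_force: 0.0
```

To row units: -198 mm / 200 = -0.99, -160 mm / 200 = -0.8.

Request:
apply_moves:
  increments:
    - {"travel": [-0.015, -0.2, 0], "twist": 0}
    - {"travel": [-0.025, -0.4, 0], "twist": 0}
    - {"travel": [-0.04, -0.6, 0.025], "twist": 0}
    - {"travel": [-0.05, -0.8, 0.05], "twist": 0}
    - {"travel": [-0.05, -0.99, 0.1], "twist": 0}

```text
time_s: 2.37
position: [0.5094, -0.1246, 0.182]
orientation: [-0.229, 3.13, -0.003]
force: [0.4, 0.3, -0.1]
width: -0.0002
gripper_force: 0.0
```

```bash
python3 -c "
from h import *
go(S(-300,0,100),Q[2]);print(get_obs()['joints'])"
```

```text
at [-151.     4.7  182. ] F [ 0.4  0.3 -0.1] t 2.3667 travel [  -5.3 -148.7   82.3] twist -0.33 tilt -0.99999
[-4.53254628e-01  4.16690194e-01  1.70745970e+00  8.33358156e-05
  1.01349434e+00 -2.16987415e+00]
```

To row units: -149 mm / 200 = -0.745, -146 mm / 200 = -0.73, -0.3 degrees / 114.5916 = -0.0026.

Request:
apply_moves:
  increments:
    - {"travel": [-0.005, -0.19, 0], "twist": 0}
    - {"travel": [-0.015, -0.38, 0], "twist": 0}
    - {"travel": [-0.02, -0.57, 0.04], "twist": 0}
    - {"travel": [-0.025, -0.73, 0.125], "twist": -0.0026}
    - {"travel": [-0.025, -0.745, 0.31], "twist": -0.0026}

```text
time_s: 2.78
position: [0.5402, -0.2784, 0.123]
orientation: [-0.231, 3.12, -0.021]
force: [1.5, -0.2, -1.1]
width: -0.0001
gripper_force: 0.0
```

```bash
python3 - <<'E'
from h import *
go(S(-300,0,45),Q[2]); print(get_obs()['joints'])
p,d=snapshot("side"); cv2.imwrite("pics/side1.png",p[:,:,::-1])
E
```

```text
at [-307.7   -2.5  123. ] F [ 1.5 -0.2 -1.1] t 2.7833 travel [ 3.4  8.9 77.9] twist -0.24 tilt -0.99983
[-6.58685254e-01  5.92989142e-01  1.56446902e+00 -1.93851853e-03
  9.65750693e-01 -2.37587295e+00]
```

View pics/side1.png

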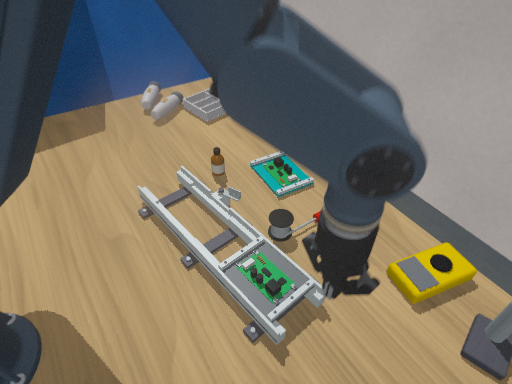

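The hand is behind the rail's start (side ≈ (345,280)), clear of the pallet, and nothing has moved. Next I'll descend behind the tail.

Request:
apply_moves:
  increments:
    - {"travel": [0, 0, 0.125], "twist": 0}
    - {"travel": [0, 0, 0.25], "twist": 0}
    - {"travel": [0, 0, 0.35], "twist": 0}
    - {"travel": [0, 0, 0.375], "twist": 0}
    - {"travel": [0, 0, 0.375], "twist": 0}

```text
time_s: 3.25
position: [0.5335, -0.2672, 0.0428]
orientation: [0.238, -3.13, -0.004]
force: [-0.4, -0.1, 0.2]
width: 0.0001
gripper_force: 0.0
```

```bash
python3 - <<'E'
from h import *
snapshot("wrist")
go(S(-270,0,45),Q[2])
p,d=snapshot("scene"); P,C=cloud("scene",p,d); l=np.array([L(x) for x in P[(P[:,2]>.054)&(P[:,2]<.062)&(abs(P[:,1])<.3)&(P[:,0]>.4)&(P[:,0]<.6)]])
k=l[(abs(l[:,1])<55)]; h,e=np.histogram(k[:,0],np.arange(-290,0,4)); print([(int(a),int(n)) for a,n in zip(e,h) if n>9])
E
```

```text
at [-296.5    1.6   44.1] F [ 0.3 -0.2  1.5] t 3.3 travel [-1.6 26.5 -0.8] twist 0.02 tilt -1.0
[(-242, 53), (-238, 49), (-234, 46), (-126, 16), (-122, 11), (-118, 13), (-98, 13), (-94, 53), (-90, 41), (-86, 39)]
```

To row units: 44 mm / 200 = 0.22, -1.5 mm / 200 = -0.0075.

Request:
apply_moves:
  increments:
    - {"travel": [-0.0075, 0.05, -0.005], "twist": 0}
    - {"travel": [-0.0075, 0.1, -0.005], "twist": 0}
    - {"travel": [-0.0075, 0.14, -0.005], "twist": 0}
    - {"travel": [-0.0075, 0.18, -0.005], "twist": 0}
    - {"travel": [-0.0075, 0.22, -0.005], "twist": 0}

```text
time_s: 3.77
position: [0.5293, -0.2234, 0.0456]
orientation: [-0.239, 3.132, -0.0]
force: [-0.1, 0.1, -0.2]
width: 0.0002
gripper_force: 0.0
```

To row units: 40 mm / 200 = 0.2, 32 mm / 200 = 0.16.

Request:
apply_moves:
  increments:
    - {"travel": [0, 0.04, 0], "twist": 0}
    - {"travel": [0, 0.08, 0], "twist": 0}
    - {"travel": [0, 0.12, 0], "twist": 0}
    - {"travel": [0, 0.16, 0], "twist": 0}
    - {"travel": [0, 0.2, 0], "twist": 0}

```text
time_s: 4.18
position: [0.5232, -0.1843, 0.0449]
orientation: [0.238, -3.132, -0.0]
force: [0.6, 0.3, -0.5]
width: 0.0001
gripper_force: 0.0
```

```bash
python3 - <<'E'
from h import *
go(S(-200,0,45),Q[2])
p,d=snapshot("scene"); P,C=cloud("scene",p,d); l=np.array([L(x) for x in P[(P[:,2]>.054)&(P[:,2]<.062)&(abs(P[:,1])<.3)&(P[:,0]>.4)&(P[:,0]<.6)]])
k=l[(abs(l[:,1])<55)]; h,e=np.histogram(k[:,0],np.arange(-290,0,4)); print([(int(a),int(n)) for a,n in zip(e,h) if n>9])
E
```

```text
at [-2.122e+02  1.000e-01  4.490e+01] F [ 0.6  0.3 -0.5] t 4.1833 travel [-0.1 12.2 -0.1] twist -0.0 tilt -1.0
[(-242, 54), (-238, 48), (-234, 42), (-126, 15), (-122, 12), (-94, 49), (-90, 42), (-86, 39)]
```

```bash
python3 - <<'E'
from h import *
p,d=snapshot("scene"); q,_=snapshot("side")
a=cv2.resize(p[130:280,80:330],(500,300)); b=cv2.resize(q[160:360,180:430],(375,300)); im=np.zeros((600,500,3),np.uint8); im[:300]=a; im[300:,:375]=b
cv2.imwrite("pics/c2.png",im[:,:,::-1]); print(get_obs()["position"],get_obs()["width"])
E
```

```text
[ 0.52322065 -0.1844589   0.04495711] 0.0002089741585495727
```

View pics/c2.png

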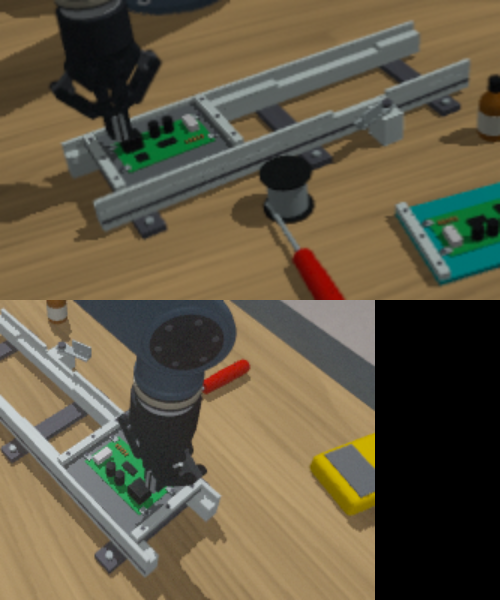

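The picture shows the fingers standing over the pallet, just inside the tail bar (crop ≈ (118,140)). They passed over the bar without touching, and the pallet hasn't moved. The true tip must be higher than the reported TCP, so I'll measure it in the depth images.

```bash
python3 - <<'E'
from h import *
for c in("scene","side"):
    P,C=cloud(c); l=np.array([P[:,0]-Q[0],P[:,1]-Q[1]]); ca,sa=np.cos(Q[2]),np.sin(Q[2])
    l=np.c_[ca*l[0]+sa*l[1],-sa*l[0]+ca*l[1],P[:,2]]*1e3
    k=(abs(l[:,0]+212)<60)&(abs(l[:,1])<60)&(l[:,2]>50)&(l[:,2]<130)&(C.max(1)<75)
    for z in range(50,130,6):
        m=k&(l[:,2]>=z)&(l[:,2]<z+6)
        if m.sum()>2: print(c,z,m.sum(),l[m][:,:2].min(0).round(),l[m][:,:2].max(0).round(),np.median(l[m][:,:2],0).round())
E
```

```text
scene 50 101 [-243.  -48.] [-153.   33.] [-190.   -1.]
scene 56 41 [-237.   -0.] [-154.   45.] [-195.    3.]
scene 62 71 [-208.   -1.] [-152.   23.] [-188.   12.]
scene 68 15 [-200.    3.] [-153.   22.] [-187.   10.]
scene 74 6 [-218.  -10.] [-206.   -9.] [-212.   -9.]
scene 80 21 [-225.  -11.] [-200.   -3.] [-214.   -7.]
scene 86 20 [-227.  -11.] [-199.   -3.] [-216.   -6.]
scene 92 21 [-225.  -14.] [-199.    2.] [-214.   -7.]
scene 98 26 [-225.  -13.] [-199.    8.] [-213.   -7.]
scene 104 27 [-225.  -10.] [-199.    3.] [-212.   -6.]
scene 110 22 [-226.  -14.] [-200.    4.] [-211.   -7.]
scene 116 38 [-239.  -13.] [-188.    8.] [-211.   -9.]
scene 122 73 [-244.  -15.] [-177.   13.] [-210.  -11.]
scene 128 37 [-248.  -14.] [-177.   14.] [-206.   -9.]
side 50 84 [-225.  -10.] [-152.   25.] [-168.    7.]
side 56 49 [-238.   -1.] [-152.   25.] [-195.   21.]
side 62 146 [-209.    2.] [-152.   25.] [-193.   16.]
side 68 24 [-208.    4.] [-167.   23.] [-195.   16.]
side 80 8 [-225.   -2.] [-201.   10.] [-220.    6.]
side 86 14 [-227.   -3.] [-201.   11.] [-222.    6.]
side 92 13 [-227.   -2.] [-200.   11.] [-224.    6.]
side 98 18 [-227.    1.] [-200.   11.] [-221.    6.]
side 104 10 [-227.    2.] [-212.   10.] [-223.    7.]
side 110 10 [-227.    5.] [-206.   11.] [-215.   10.]
side 116 35 [-243.    6.] [-189.   13.] [-217.   11.]
side 122 59 [-248.  -10.] [-181.   13.] [-221.   11.]
side 128 44 [-246.  -10.] [-179.   13.] [-229.    3.]
```

```bash
python3 - <<'E'
from h import *
ca,sa=np.cos(Q[2]),np.sin(Q[2])
for c in("scene","side"):
    f=np.load(c+".npz"); p,d=snapshot(c)
    d2=np.where((abs(d-f["d"])>.012)|(f["d"]==0),d,0).astype(np.float32)
    P,C=cloud(c,p,d2); l=np.array([P[:,0]-Q[0],P[:,1]-Q[1]])
    l=np.c_[ca*l[0]+sa*l[1],-sa*l[0]+ca*l[1],P[:,2]]*1e3
    k=(abs(l[:,0]+212)<50)&(abs(l[:,1])<50)&(l[:,2]>20)&(l[:,2]<130)
    for z in range(20,130,5):
        m=k&(l[:,2]>=z)&(l[:,2]<z+5)
        if m.sum()>0: print(c,z,m.sum(),l[m][:,:2].min(0).round(),l[m][:,:2].max(0).round(),np.median(C[m],0))
    print(c,get_obs()["position"])
E
```

```text
scene 45 3 [-220.  -30.] [-165.   46.] [ 19. 106.  51.]
scene 50 1 [-196.  -16.] [-196.  -16.] [15. 19. 18.]
scene 75 6 [-220.  -12.] [-208.   -0.] [53.5 58.5 59. ]
scene 80 19 [-225.  -13.] [-201.   -4.] [50. 53. 55.]
scene 85 26 [-227.  -11.] [-199.    6.] [32.5 35.  36. ]
scene 90 22 [-226.  -14.] [-201.   -4.] [34.5 36.5 38. ]
scene 95 19 [-226.  -11.] [-201.    7.] [39. 43. 43.]
scene 100 28 [-226.  -14.] [-199.    3.] [29.  30.  29.5]
scene 105 22 [-225.  -13.] [-201.   -3.] [44.  48.  49.5]
scene 110 19 [-227.  -12.] [-201.   -1.] [30. 33. 34.]
scene 115 28 [-233.  -13.] [-192.    5.] [14.  16.5 18. ]
scene 120 52 [-243.  -14.] [-182.   12.] [14.  17.  18.5]
scene 125 69 [-250.  -15.] [-180.   12.] [14. 16. 18.]
scene [ 0.52377986 -0.1856641   0.045061  ]
side 45 2 [-187.   26.] [-164.   31.] [ 40.5 129.   71. ]
side 55 3 [-242.  -39.] [-208.   13.] [141. 147. 148.]
side 70 1 [-220.    8.] [-220.    8.] [ 72. 127.  95.]
side 75 4 [-221.    6.] [-219.   10.] [88.5 97.  98.5]
side 80 11 [-225.   -2.] [-210.   10.] [81. 85. 85.]
side 85 26 [-228.   -5.] [-200.   11.] [59.5 78.  66.5]
side 90 21 [-227.   -2.] [-200.   11.] [53. 71. 54.]
side 95 22 [-227.    2.] [-203.   11.] [46.5 47.5 47.5]
side 100 17 [-228.    2.] [-202.   11.] [50. 53. 51.]
side 105 15 [-227.    3.] [-208.   11.] [42. 45. 40.]
side 110 13 [-228.    7.] [-201.   12.] [66. 70. 70.]
side 115 22 [-236.    6.] [-188.   13.] [38.  42.  40.5]
side 120 37 [-243.    5.] [-182.   13.] [38. 40. 39.]
side 125 83 [-248.  -12.] [-178.   14.] [38. 39. 38.]
side [ 0.52370396 -0.18572636  0.04503094]
```

The tips really stand at z≈77 mm while the TCP reads 45, so the reading is about 32 mm low. In the slide plane it agrees. I'll go back behind the tail and descend further, guided by the cameras.

To row units: -78 mm / 200 = -0.39, -70 mm / 200 = -0.35.

Request:
apply_moves:
  increments:
    - {"travel": [0, 0, -0.04], "twist": 0}
    - {"travel": [0, -0.1, -0.04], "twist": 0}
    - {"travel": [0, -0.225, -0.04], "twist": 0}
    - {"travel": [0, -0.35, -0.04], "twist": 0}
    - {"travel": [0, -0.39, -0.04], "twist": 0}

```text
time_s: 4.95
position: [0.537, -0.2667, 0.0541]
orientation: [-0.234, 3.129, -0.006]
force: [1.1, -0.6, 0.3]
width: 0.0002
gripper_force: 0.0
```

To row units: 25 mm / 200 = 0.125, 18 mm / 200 = 0.09.

Request:
apply_moves:
  increments:
    - {"travel": [0, 0, 0.05], "twist": 0}
    - {"travel": [0, 0, 0.09], "twist": 0}
    - {"travel": [0, 0, 0.125], "twist": 0}
    - {"travel": [0, 0, 0.125], "twist": 0}
    - {"travel": [0, 0, 0.125], "twist": 0}

```text
time_s: 5.37
position: [0.5341, -0.2604, 0.0269]
orientation: [0.239, -3.13, -0.004]
force: [-0.3, -0.4, 0.0]
width: 0.0
gripper_force: 0.0
```

```bash
cat >> h.py <<'E'
def tip(show=(),x=None):
    ca,sa=np.cos(Q[2]),np.sin(Q[2])
    t=L(get_obs()["position"])
    for c in("scene","side"):
        f=np.load(c+".npz"); p,d=snapshot(c)
        d2=np.where((abs(d-f["d"])>.012)|(f["d"]==0),d,0).astype(np.float32)
        P,C=cloud(c,p,d2); l=np.array([P[:,0]-Q[0],P[:,1]-Q[1]])
        l=np.c_[ca*l[0]+sa*l[1],-sa*l[0]+ca*l[1],P[:,2]]*1e3
        k=(abs(l[:,0]-t[0])<20)&(abs(l[:,1]-t[1])<20)&(l[:,2]>8)&(l[:,2]<t[2]+65)&(C.max(1)<110)
        z=np.sort(l[k][:,2]); print(c,k.sum(),"low z",z[[0,2,5,10]].round(1),"xy",l[k].min(0).round()[:2],l[k].max(0).round()[:2])
    print("rep",t.round(1))
E
python3 - <<'E'
from h import *
tip(); go(S(-290,0,20),Q[2])
E
```

```text
scene 145 low z [56.6 59.7 60.4 62.7] xy [-304.  -15.] [-275.    7.]
side 123 low z [60.4 61.2 62.9 65.5] xy [-303.   -3.] [-276.   12.]
rep [-288.9    0.8   26.9]
at [-290.     0.    27.8] F [-0.7  0.7 -0.2] t 5.4667 travel [-0.   0.   7.8] twist 0.06 tilt -1.0
```

To row units: 15 mm / 200 = 0.075, 12 mm / 200 = 0.06.

Request:
apply_moves:
  increments:
    - {"travel": [0, 0, 0.04], "twist": 0}
    - {"travel": [0, 0, 0.075], "twist": 0}
    - {"travel": [0, 0, 0.075], "twist": 0}
    - {"travel": [0, 0.03, 0.075], "twist": 0}
    - {"travel": [0, 0.06, 0.075], "twist": 0}

```text
time_s: 5.88
position: [0.5333, -0.2502, 0.0128]
orientation: [0.237, -3.133, -0.0]
force: [-0.2, 0.6, -0.7]
width: -0.0001
gripper_force: 0.0
```

```bash
python3 - <<'E'
from h import *
tip(); go(S(-270,0,13),Q[2])
E
```

```text
scene 133 low z [43.3 46.2 47.6 48.7] xy [-293.  -14.] [-266.    5.]
side 118 low z [44.8 48.  49.5 50.5] xy [-291.   -5.] [-264.   12.]
rep [-2.788e+02  1.000e-01  1.280e+01]
at [-277.4    0.5   13. ] F [0.3 1.3 0.1] t 5.9833 travel [-0.5  7.4  0. ] twist 0.05 tilt -1.0
```

The tip is now at about 44 mm, in the tail's height band. Next I'll push.

To row units: 36 mm / 200 = 0.18, 29 mm / 200 = 0.145.

Request:
apply_moves:
  increments:
    - {"travel": [0, 0.04, 0], "twist": 0}
    - {"travel": [0, 0.075, 0], "twist": 0}
    - {"travel": [0, 0.11, 0], "twist": 0}
    - {"travel": [0, 0.145, 0], "twist": 0}
    - {"travel": [0, 0.18, 0], "twist": 0}

```text
time_s: 6.4
position: [0.5284, -0.2148, 0.0132]
orientation: [-0.238, 3.131, -0.003]
force: [0.1, -2.1, -1.0]
width: -0.0001
gripper_force: 1.3
```

```bash
cat >> h.py <<'E'
def pal():
    P,C=cloud("scene"); ca,sa=np.cos(Q[2]),np.sin(Q[2]); l=np.array([P[:,0]-Q[0],P[:,1]-Q[1]])
    l=np.c_[ca*l[0]+sa*l[1],-sa*l[0]+ca*l[1],P[:,2]]*1e3
    k=l[(l[:,2]>40)&(l[:,2]<66)&(abs(l[:,1])<56)&(abs(l[:,1])>20)&(C.max(1)>120)&(C.ptp(1)<40 if hasattr(C,'ptp') else np.ptp(C,1)<40)]
    h,e=np.histogram(k[:,0],np.arange(-290,250,4)); print([(int(a),int(n),round(float(np.median(k[(k[:,0]>=a)&(k[:,0]<a+4)][:,2])))) for a,n in zip(e,h) if n>9])
E
python3 -c "
from h import *
pal();go(S(-230,0,13),Q[2])"
```

```text
[(-230, 18, 57), (-226, 14, 57), (-222, 20, 58), (-82, 22, 58), (-78, 22, 58), (-74, 27, 58)]
at [-241.2    0.    13.2] F [ 1.4 -1.7  1.2] t 6.45 travel [-0.  11.2  0.2] twist 0.04 tilt -1.0
```

To row units: 45 mm / 200 = 0.225, 36 mm / 200 = 0.18.

Request:
apply_moves:
  increments:
    - {"travel": [0, 0.045, 0], "twist": 0}
    - {"travel": [0, 0.09, 0], "twist": 0}
    - {"travel": [0, 0.135, 0], "twist": 0}
    - {"travel": [0, 0.18, 0], "twist": 0}
    - {"travel": [0, 0.225, 0], "twist": 0}

```text
time_s: 6.87
position: [0.5213, -0.1697, 0.0133]
orientation: [-0.238, 3.132, -0.001]
force: [0.3, -3.9, 0.7]
width: 0.0
gripper_force: 1.9
```

To row units: 45 mm / 200 = 0.225, 36 mm / 200 = 0.18.

Request:
apply_moves:
  increments:
    - {"travel": [0, 0.045, 0], "twist": 0}
    - {"travel": [0, 0.09, 0], "twist": 0}
    - {"travel": [0, 0.135, 0], "twist": 0}
    - {"travel": [0, 0.18, 0], "twist": 0}
    - {"travel": [0, 0.225, 0], "twist": 0}

```text
time_s: 7.28
position: [0.5145, -0.1252, 0.0132]
orientation: [-0.238, 3.132, -0.001]
force: [1.3, -4.7, 2.3]
width: 0.0
gripper_force: 2.4
```

```bash
python3 -c "
from h import *
pal();go(S(-100,0,13),Q[2])"
```

```text
[(-138, 16, 58), (-134, 13, 58), (10, 29, 57), (14, 23, 58), (18, 15, 58)]
at [-150.1    0.7   13. ] F [ 1.4 -1.4  1.5] t 7.3333 travel [-0.8 50.1  0.1] twist 0.03 tilt -1.0
```

To row units: 45 mm / 200 = 0.225, 36 mm / 200 = 0.18.

Request:
apply_moves:
  increments:
    - {"travel": [-0.0035, 0.045, 0], "twist": 0}
    - {"travel": [-0.0035, 0.09, 0], "twist": 0}
    - {"travel": [-0.0035, 0.135, 0], "twist": 0}
    - {"travel": [-0.0035, 0.18, 0], "twist": 0}
    - {"travel": [-0.0035, 0.225, 0], "twist": 0}

```text
time_s: 7.75
position: [0.5078, -0.081, 0.013]
orientation: [0.238, -3.132, 0.0]
force: [0.0, -5.2, 1.8]
width: -0.0001
gripper_force: 2.6
```

Request:
apply_moves:
  increments:
    - {"travel": [0, 0.035, 0], "twist": 0}
    - {"travel": [0, 0.07, 0], "twist": 0}
    - {"travel": [0, 0.105, 0], "twist": 0}
    - {"travel": [0, 0.14, 0], "twist": 0}
    - {"travel": [0, 0.175, 0], "twist": 0}

```text
time_s: 8.17
position: [0.5025, -0.0464, 0.013]
orientation: [0.238, -3.132, 0.0]
force: [-0.0, -5.1, 2.5]
width: -0.0004
gripper_force: 2.7
```

```bash
python3 -c "
from h import *
pal();go(S(6,0,13),Q[2])"
```

```text
[(-58, 13, 57), (-54, 15, 58), (90, 25, 57), (94, 19, 58), (98, 13, 58)]
at [-71.    0.3  12.9] F [ 0.6 -1.1  0.7] t 8.2167 travel [-0.3 77.   0. ] twist 0.01 tilt -1.0
```

Request:
apply_moves:
  increments:
    - {"travel": [0, 0.035, 0], "twist": 0}
    - {"travel": [0, 0.07, 0], "twist": 0}
    - {"travel": [0, 0.105, 0], "twist": 0}
    - {"travel": [0, 0.14, 0], "twist": 0}
    - {"travel": [0, 0.175, 0], "twist": 0}

```text
time_s: 8.63
position: [0.4972, -0.0128, 0.0133]
orientation: [0.24, -3.131, 0.002]
force: [-3.1, -10.2, 6.4]
width: -0.0001
gripper_force: 5.2
```

```bash
python3 -c "
from h import *
pal();go(S(6,0,13),Q[2])"
```

```text
[(-26, 13, 59), (-22, 11, 58), (-18, 13, 58), (122, 23, 56), (126, 20, 56), (130, 15, 56)]
at [-36.9   0.4  13.1] F [-0.3  1.1  0.2] t 8.6833 travel [-0.4 42.9  0.2] twist 0.03 tilt -1.0
```

To row units: 30 mm / 200 = 0.15, 24 mm / 200 = 0.12.

Request:
apply_moves:
  increments:
    - {"travel": [-0.002, 0.03, 0], "twist": 0}
    - {"travel": [-0.002, 0.06, 0], "twist": 0}
    - {"travel": [-0.002, 0.09, 0], "twist": 0}
    - {"travel": [-0.002, 0.12, 0], "twist": 0}
    - {"travel": [-0.002, 0.15, 0], "twist": 0}

```text
time_s: 9.1
position: [0.4924, 0.0184, 0.0126]
orientation: [0.238, -3.13, -0.001]
force: [-1.1, -3.8, -1.1]
width: -0.0003
gripper_force: 1.2
```

```bash
python3 -c "
from h import *
pal();go(S(6,0,13),Q[2]);tip()"
```

```text
[(6, 15, 59), (14, 12, 58), (154, 22, 52), (158, 23, 52), (162, 14, 52)]
at [-6.  -0.  12.7] F [-0.1  0.6 -0.8] t 9.15 travel [ 0.  12.  -0.3] twist 0.01 tilt -1.0
scene 135 low z [40.8 42.6 44.4 46.8] xy [-20. -18.] [12. 10.]
side 102 low z [11.6 40.8 43.2 45.8] xy [-22.  -8.] [ 8. 19.]
rep [-6.  -0.  12.7]
```

The nose is down in the notch and the tail is still on the ledge. Now the slow final push.

To row units: 10 mm / 200 = 0.05, 8 mm / 200 = 0.04.

Request:
apply_moves:
  increments:
    - {"travel": [0, 0.01, 0], "twist": 0}
    - {"travel": [0, 0.02, 0], "twist": 0}
    - {"travel": [0, 0.03, 0], "twist": 0}
    - {"travel": [0, 0.04, 0], "twist": 0}
    - {"travel": [0, 0.05, 0], "twist": 0}

```text
time_s: 9.67
position: [0.4923, 0.0275, 0.013]
orientation: [-0.237, 3.132, -0.0]
force: [-0.5, -2.3, -0.8]
width: 0.0002
gripper_force: 1.1
```

```bash
python3 -c "
from h import *
pal();go(S(6,0,13),Q[2])"
```

```text
[(14, 10, 58), (18, 10, 58), (22, 10, 59), (162, 13, 52), (166, 21, 53), (170, 12, 52)]
at [ 2.3 -1.2 13. ] F [ 1.  -1.3 -1. ] t 9.7167 travel [1.2 3.7 0. ] twist -0.01 tilt -1.0
```

To row units: 4 mm / 200 = 0.02, 3 mm / 200 = 0.015.

Request:
apply_moves:
  increments:
    - {"travel": [0.005, 0.005, 0], "twist": 0}
    - {"travel": [0.005, 0.01, 0], "twist": 0}
    - {"travel": [0.005, 0.015, 0], "twist": 0}
    - {"travel": [0.005, 0.02, 0], "twist": 0}
    - {"travel": [0.005, 0.02, 0], "twist": 0}

```text
time_s: 10.13
position: [0.4903, 0.0315, 0.013]
orientation: [0.238, -3.132, -0.0]
force: [-0.5, -1.1, -0.7]
width: 0.0001
gripper_force: 0.7
```

```bash
python3 -c "
from h import *
pal();go(S(6,0,13),Q[2])"
```

```text
[(22, 14, 58), (26, 12, 57), (166, 14, 53), (170, 22, 52), (174, 14, 52), (178, 10, 52)]
at [ 6.2  0.1 13. ] F [ 0.7 -1.6 -1. ] t 10.1833 travel [-0.1 -0.2  0. ] twist -0.01 tilt -1.0
```

To row units: 2.5 mm / 200 = 0.0125, 2 mm / 200 = 0.01.

Request:
apply_moves:
  increments:
    - {"travel": [0, 0.0035, 0], "twist": 0}
    - {"travel": [0, 0.007, 0], "twist": 0}
    - {"travel": [0, 0.01, 0], "twist": 0}
    - {"travel": [0, 0.0125, 0], "twist": 0}
    - {"travel": [0, 0.0125, 0], "twist": 0}

```text
time_s: 10.6
position: [0.4899, 0.0339, 0.013]
orientation: [0.238, -3.132, 0.0]
force: [-0.6, -2.0, -0.0]
width: 0.0001
gripper_force: 0.6
```

```bash
python3 -c "
from h import *
pal();go(S(6,0,13),Q[2])"
```

```text
[(22, 15, 52), (26, 11, 52), (170, 31, 51), (174, 16, 52), (178, 15, 52)]
at [ 8.6  0.1 13.1] F [ 0.4 -1.3 -1.4] t 10.65 travel [-0.1 -2.6  0.1] twist 0.01 tilt -1.0
```

The pallet has dropped flat: bar tops read z=52 at both ends, with bars at x≈20–182. Now I'll retract and work out the arc for the clip.

To row units: -85 mm / 200 = -0.425, -60 mm / 200 = -0.3.

Request:
apply_moves:
  increments:
    - {"travel": [0, -0.05, 0], "twist": 0}
    - {"travel": [0, -0.1, 0], "twist": 0}
    - {"travel": [0, -0.1, -0.15], "twist": 0}
    - {"travel": [0, -0.1, -0.3], "twist": 0}
    - {"travel": [0, -0.1, -0.425], "twist": 0}

```text
time_s: 11.07
position: [0.4932, 0.0129, 0.099]
orientation: [0.236, -3.132, -0.0]
force: [0.2, 0.0, -0.2]
width: 0.0
gripper_force: 0.0
```

```bash
cat >> h.py <<'E'
def arc(t,r=38):
    n=np.array([-np.sin(t),-np.cos(t)]); d=np.array([-np.cos(t),np.sin(t)]); h=13.5*abs(n[0])+11*abs(n[1]); return np.array([100,-88])+(8+h)*n+r*d
E
python3 - <<'E'
from h import *
for t in np.arange(-.6,1.7,.2): print(t.round(2),arc(t).round(1))
pal()
P,C=cloud("side"); l=np.array([L(x) for x in P[(P[:,2]>.042)&(P[:,2]<.075)&(P[:,0]>.52)&(P[:,0]<.64)&(P[:,1]>.02)&(P[:,1]<.18)]])
k=l[(l[:,1]<-72)&(l[:,0]<92)&(l[:,0]>30)&(l[:,2]>53)]; k=k[np.argsort(k[:,0])]; print(k.round(0)[::3].tolist())
e=np.polyfit(k[:,0],k[:,1],1); print("tab angle",-np.arctan(e[0]))
go(S(*arc(-.5),90),Q[2]); print(get_obs()["joints"].round(2))
E
```

```text
-0.6 [  82.6 -129.8]
-0.4 [  74.1 -124.3]
-0.2 [  67.  -116.6]
0.0 [  62. -107.]
0.2 [  58.5 -101.5]
0.4 [ 55.9 -94.7]
0.6 [ 54.7 -86.9]
0.8 [ 55.3 -78.4]
1.0 [ 58.2 -69.7]
1.2 [ 63.3 -61.5]
1.4 [ 70.7 -54.5]
1.6 [ 79.3 -49.4]
[(22, 23, 52), (26, 20, 52), (170, 20, 52), (174, 22, 53), (178, 14, 52)]
[[50.0, -109.0, 59.0], [52.0, -111.0, 64.0], [53.0, -108.0, 57.0], [54.0, -109.0, 67.0], [57.0, -105.0, 57.0], [59.0, -106.0, 58.0], [64.0, -104.0, 56.0]]
tab angle -0.37803178916372426
at [-13.4  -3.  101.5] F [ 0.2 -0.2  0.6] t 11.1667 travel [-124.2   91.8   12.2] twist -0.05 tilt -0.99996
[-0.2   0.51  1.85  0.    0.77 -1.92]
```

To row units: -133 mm / 200 = -0.665, -120 mm / 200 = -0.6.

Request:
apply_moves:
  increments:
    - {"travel": [-0.15, 0.09, 0], "twist": 0}
    - {"travel": [-0.3, 0.18, 0], "twist": 0}
    - {"travel": [-0.46, 0.28, 0], "twist": 0}
    - {"travel": [-0.6, 0.37, 0], "twist": 0}
    - {"travel": [-0.665, 0.4, 0], "twist": 0}

```text
time_s: 11.58
position: [0.6159, 0.1153, 0.0974]
orientation: [-0.239, 3.129, 0.001]
force: [-0.5, -0.4, -0.7]
width: -0.0001
gripper_force: 0.0
```

To row units: 60 mm / 200 = 0.3, 45 mm / 200 = 0.225.

Request:
apply_moves:
  increments:
    - {"travel": [0, 0, 0.025], "twist": 0}
    - {"travel": [0, 0, 0.125], "twist": 0}
    - {"travel": [0, 0, 0.225], "twist": 0}
    - {"travel": [0, 0, 0.3], "twist": 0}
    - {"travel": [0, 0, 0.3], "twist": 0}

```text
time_s: 12.0
position: [0.6078, 0.1118, 0.0337]
orientation: [0.235, -3.123, -0.001]
force: [0.1, 0.5, -0.1]
width: -0.0
gripper_force: 0.0
```

```bash
python3 - <<'E'
from h import *
tip(); go(S(66,-118,24),Q[2])
E
```

```text
scene 129 low z [63.5 67.  68.  70.7] xy [  53. -142.] [  82. -120.]
side 90 low z [64.5 66.1 70.2 73.9] xy [  53. -138.] [  78. -118.]
rep [  67.9 -128.2   33.7]
at [  67.7 -131.2   36.8] F [-0.1 -0.3  0.8] t 12.1 travel [13.2 -1.7 12.9] twist -0.06 tilt -0.99999
```

To row units: 14 mm / 200 = 0.07, 12 mm / 200 = 0.06.

Request:
apply_moves:
  increments:
    - {"travel": [0, 0, 0.035], "twist": 0}
    - {"travel": [0, 0, 0.06], "twist": 0}
    - {"travel": [0.02, 0, 0.06], "twist": 0}
    - {"travel": [0.045, -0.005, 0.06], "twist": 0}
    - {"travel": [0.07, -0.01, 0.06], "twist": 0}

```text
time_s: 12.52
position: [0.5986, 0.109, 0.0263]
orientation: [-0.238, 3.132, -0.0]
force: [1.2, 0.3, 0.1]
width: -0.0003
gripper_force: 0.8
```

```bash
python3 - <<'E'
from h import *
tip(); go(S(*arc(.2),25),Q[2])
E
```

```text
scene 123 low z [56.9 59.8 61.1 62.9] xy [  52. -133.] [  81. -111.]
side 79 low z [53.5 65.6 67.2 68.8] xy [  51. -126.] [  80. -106.]
rep [  66.5 -118.7   26.3]
at [  66.4 -118.2   26.4] F [ 0.3  0.2 -0.4] t 12.6167 travel [16.7 -7.9  1.4] twist -0.01 tilt -1.0
```

To row units: 20 mm / 200 = 0.1, 17 mm / 200 = 0.085.

Request:
apply_moves:
  increments:
    - {"travel": [0.025, -0.01, 0.005], "twist": 0}
    - {"travel": [0.0475, -0.02, 0.005], "twist": 0}
    - {"travel": [0.0675, -0.03, 0.005], "twist": 0}
    - {"travel": [0.085, -0.04, 0.005], "twist": 0}
    - {"travel": [0.1, -0.0475, 0.005], "twist": 0}

```text
time_s: 13.03
position: [0.5805, 0.0965, 0.0251]
orientation: [-0.237, 3.132, 0.0]
force: [1.4, 0.4, 0.5]
width: 0.0001
gripper_force: 0.7
```

```bash
python3 - <<'E'
from h import *
for t in (.6,.9,1.1): go(S(*arc(t),25),Q[2])
p,d=snapshot("side"); cv2.imwrite("pics/s3.png",cv2.resize(p[100:300,130:370],(720,600))[:,:,::-1])
E
```

```text
at [ 56.8 -98.9  25.1] F [1.4 0.4 0.5] t 13.0333 travel [11.9 -2.1  0.1] twist -0.02 tilt -1.0
at [ 56.8 -98.9  25.1] F [1.4 0.4 0.5] t 13.0333 travel [24.8 -0.3  0.1] twist -0.02 tilt -1.0
at [ 56.8 -98.9  25.1] F [1.4 0.4 0.5] t 13.0333 travel [33.4  3.7  0.1] twist -0.02 tilt -1.0
```

View pics/s3.png

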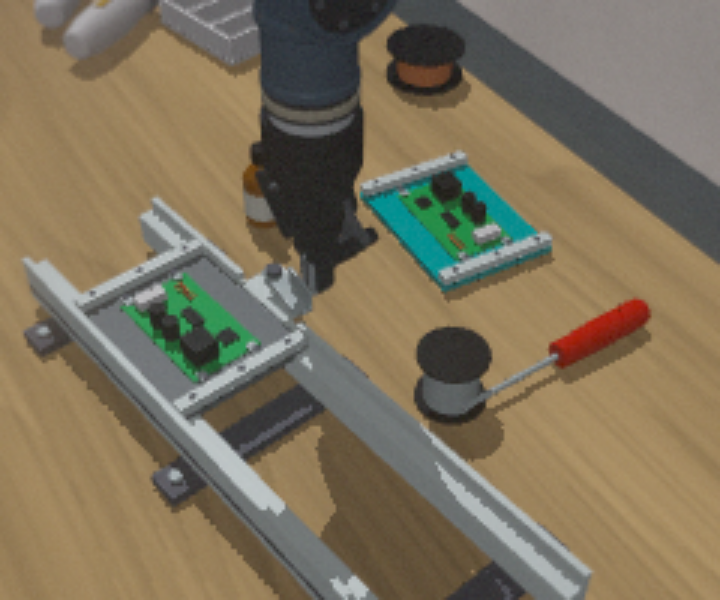

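The pallet is flat in the notch. The finger (≈(315,280)) is pushing the clip tab, and the blade is starting in over the rail. I'll carry on along the arc.

To row units: 25 mm / 200 = 0.125, -1.5 mm / 200 = -0.0075.

Request:
apply_moves:
  increments:
    - {"travel": [0.0225, -0.005, 0], "twist": 0}
    - {"travel": [0.045, -0.01, 0], "twist": 0}
    - {"travel": [0.07, -0.01, 0], "twist": 0}
    - {"travel": [0.0975, -0.0075, 0], "twist": 0}
    - {"travel": [0.125, -0.0015, 0], "twist": 0}

```text
time_s: 13.5
position: [0.5557, 0.0924, 0.025]
orientation: [-0.238, 3.132, -0.0]
force: [2.7, -0.1, 0.3]
width: 0.0002
gripper_force: 0.8
```

```bash
python3 - <<'E'
from h import *
for t in (1.,1.1,1.2,1.3,1.4,1.5,1.57): go(S(*arc(t),25),Q[2])
E
```

```text
at [ 56.5 -73.7  25. ] F [ 2.7 -0.1  0.3] t 13.5 travel [4.  1.7 0. ] twist -0.01 tilt -1.0
at [ 56.5 -73.7  25. ] F [ 2.7 -0.1  0.3] t 13.5 travel [8.3 4.  0. ] twist -0.01 tilt -1.0
at [ 56.5 -73.7  25. ] F [ 2.7 -0.1  0.3] t 13.5 travel [12.3  6.8  0. ] twist -0.01 tilt -1.0
at [ 56.5 -73.7  25. ] F [ 2.7 -0.1  0.3] t 13.5 travel [15.9 10.3  0. ] twist -0.01 tilt -1.0
at [ 56.5 -73.7  25. ] F [ 2.7 -0.1  0.3] t 13.5 travel [19.2 14.2  0. ] twist -0.01 tilt -1.0
at [ 56.5 -73.7  25. ] F [ 2.7 -0.1  0.3] t 13.5 travel [22.1 18.6  0. ] twist -0.01 tilt -1.0
at [ 56.5 -73.7  25. ] F [ 2.7 -0.1  0.3] t 13.5 travel [23.7 22.   0. ] twist -0.01 tilt -1.0
```

To row units: 19 mm / 200 = 0.095, 14.2 mm / 200 = 0.071.

Request:
apply_moves:
  increments:
    - {"travel": [0.02, 0.0085, 0], "twist": 0}
    - {"travel": [0.0425, 0.02, 0], "twist": 0}
    - {"travel": [0.0625, 0.035, 0], "twist": 0}
    - {"travel": [0.08, 0.0515, 0], "twist": 0}
    - {"travel": [0.095, 0.071, 0], "twist": 0}

```text
time_s: 13.92
position: [0.5344, 0.104, 0.025]
orientation: [0.238, -3.132, 0.0]
force: [2.2, -0.3, 1.4]
width: 0.0
gripper_force: 0.7
```

To row units: 9 mm / 200 = 0.045, 2.2 mm / 200 = 0.011.

Request:
apply_moves:
  increments:
    - {"travel": [0.01, 0.011, 0], "twist": 0}
    - {"travel": [0.015, 0.0225, 0], "twist": 0}
    - {"travel": [0.02, 0.0325, 0], "twist": 0}
    - {"travel": [0.0225, 0.04, 0], "twist": 0}
    - {"travel": [0.0225, 0.045, 0], "twist": 0}

```text
time_s: 14.33
position: [0.5289, 0.1122, 0.025]
orientation: [0.238, -3.132, 0.0]
force: [0.8, -0.3, -0.6]
width: 0.0001
gripper_force: 0.7
```

```bash
python3 - <<'E'
from h import *
go(S(*arc(1.57),25),Q[2])
P,C=cloud("scene"); l=np.array([L(x) for x in P[(P[:,2]>.042)&(P[:,2]<.075)&(P[:,0]>.48)&(P[:,0]<.64)&(P[:,1]>.02)&(P[:,1]<.18)]])
k=l[(l[:,1]<-34)&(l[:,1]>-72)&(l[:,2]>45)&(l[:,0]>85)&(l[:,0]<125)]; print(k[np.argsort(k[:,1])].round(0)[::3].tolist())
E
```

```text
at [ 80.1 -50.2  25. ] F [ 0.8 -0.3 -0.6] t 14.3333 travel [ 0.2 -1.6 -0. ] twist 0.02 tilt -1.0
[[106.0, -72.0, 49.0], [95.0, -71.0, 49.0], [111.0, -70.0, 49.0], [94.0, -69.0, 67.0], [97.0, -68.0, 56.0], [121.0, -68.0, 47.0], [122.0, -68.0, 53.0], [116.0, -67.0, 54.0], [123.0, -66.0, 48.0], [95.0, -66.0, 50.0], [117.0, -65.0, 47.0], [96.0, -64.0, 54.0], [118.0, -64.0, 49.0], [94.0, -63.0, 67.0], [95.0, -62.0, 47.0], [96.0, -61.0, 56.0], [96.0, -61.0, 59.0], [88.0, -60.0, 67.0], [97.0, -59.0, 66.0], [94.0, -58.0, 58.0], [107.0, -58.0, 50.0], [93.0, -57.0, 73.0], [94.0, -55.0, 65.0], [95.0, -52.0, 48.0], [100.0, -50.0, 63.0]]
```

Nearly closed. I'll push +x gently to find the stop.

To row units: 2.4 mm / 200 = 0.012, 1.8 mm / 200 = 0.009.

Request:
apply_moves:
  increments:
    - {"travel": [0, 0.003, 0], "twist": 0}
    - {"travel": [0, 0.006, 0], "twist": 0}
    - {"travel": [0, 0.009, 0], "twist": 0}
    - {"travel": [0, 0.012, 0], "twist": 0}
    - {"travel": [0, 0.012, 0], "twist": 0}

```text
time_s: 14.8
position: [0.5287, 0.1129, 0.025]
orientation: [0.24, -3.132, 0.003]
force: [0.5, -7.5, 0.4]
width: 0.0001
gripper_force: 3.6
```

The force rose to 7.5 N against the 1.2 N needed to swing the clip, so it's at its stop. I'll retract and check.

To row units: -95 mm / 200 = -0.475, -60 mm / 200 = -0.3.

Request:
apply_moves:
  increments:
    - {"travel": [0, -0.04, 0], "twist": 0}
    - {"travel": [0, -0.08, 0], "twist": 0}
    - {"travel": [0, -0.08, -0.125], "twist": 0}
    - {"travel": [0, -0.08, -0.3], "twist": 0}
    - {"travel": [0, -0.08, -0.475], "twist": 0}

```text
time_s: 15.22
position: [0.53, 0.0982, 0.1199]
orientation: [0.236, -3.129, -0.002]
force: [1.4, -0.4, 0.6]
width: -0.0
gripper_force: 0.0
```

Request:
apply_moves:
  increments:
    - {"travel": [0, -0.15, -0.1], "twist": 0}
    - {"travel": [0, -0.325, -0.15], "twist": 0}
    - {"travel": [0, -0.5, -0.15], "twist": 0}
    - {"travel": [0, -0.7, -0.15], "twist": 0}
    - {"travel": [0, -0.75, -0.15], "twist": 0}

```text
time_s: 15.63
position: [0.5557, -0.0552, 0.1507]
orientation: [-0.231, 3.13, -0.004]
force: [0.7, 0.9, -0.2]
width: 0.0003
gripper_force: 0.0
```

```bash
python3 - <<'E'
from h import *
pal(); p,d=snapshot("scene"); q,_=snapshot("side")
im=np.zeros((600,600,3),np.uint8); im[:300]=cv2.resize(p[140:260,100:340],(600,300)); im[300:,:400]=cv2.resize(q[140:290,130:330],(400,300)); cv2.imwrite("pics/end.png",im[:,:,::-1])
P,C=cloud("scene",p,d); l=np.array([L(x) for x in P[(P[:,2]>.03)&(P[:,2]<.075)&(P[:,0]>.48)&(P[:,0]<.64)&(P[:,1]>.02)&(P[:,1]<.18)]])
k=l[(l[:,1]<-30)&(l[:,1]>-75)&(l[:,2]>56)&(l[:,0]>75)&(l[:,0]<125)]; e=np.polyfit(k[:,1],k[:,0],1); print(len(k),"tab dx/dy",e,k.min(0),k.max(0))
for c in("scene","side"):
  for t in("spool","flux","driver"):
    for r in find_in(c,t)[:1]: print(c,t,w(c,r["centre"]).round(3))
E
```

```text
[(22, 25, 51), (26, 19, 52), (30, 13, 51), (170, 21, 52), (174, 21, 52), (178, 16, 52)]
38 tab dx/dy [-3.15127057e-03  9.53081451e+01] [ 93.04744167 -70.22718081  56.52213496] [ 98.82549788 -32.54705965  68.07826873]
scene spool [ 0.653 -0.024  0.05 ]
scene driver [ 0.782 -0.043  0.022]
side spool [ 0.633 -0.03   0.05 ]
side flux [0.534 0.133 0.055]
side driver [ 0.764 -0.045  0.018]
```

View pics/end.png

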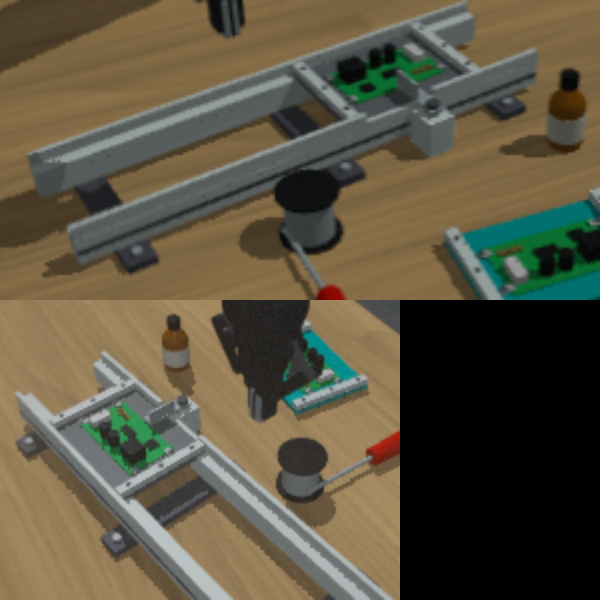

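The pallet is flat in the notch with both bars at z≈52. The clip is square across its edge (tab slope ≈0). The spool, bottle and screwdriver are where they were, and the arm is clear.

```bash
python3 -c "
from bench import *
print(hand_in())"
```

```text
the job is handed in; nothing more can be done
None
```

The pallet is flat in the notch, the clip is closed across its edge to the stop, the spool, bottle and screwdriver are where they were, and the job was handed in at about 16 s; I have not seen the verdict.

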